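# Clamp a lens in the service cradle

### The job

Clamp the spare lens in the bench cradle so that it can be serviced, working by pushing only: with the closed fingers push the lens gently along its V rails until its far end is flush against the stop plate, swing the raised steel strap over with the back of a finger so that its pad comes down on the barrel, and then push the red cam lever over and all the way down to lock the strap. Do not grip or lift the lens, and leave the things standing round the cradle where they are.

Things in the scene. Friction and masses are not known exactly. Their poses are not given: they have to be found in the camera images.
- lens_cradle: Heavy grey fixture, fixed to the desk. Origin: on the desk below the middle of the closed strap and the V rails' axis. x runs along the rails from their open end (near the robot) to the stop plate, y to the strap's hinge side (left), z up. Base plate x -71 to 51, y -88 to 76, top z = 12 mm. White plastic-lined 90-degree V rails x -63 to 30, y within +-42, tops at z = 37.
- spare_lens: Black camera lens, capped at both ends, 0.15 to 0.25 kg, diameter 63 to 66, length 63 mm, lying loose in the V rails, axis 49 mm above the desk; slides along them under about 1 N (slippery). Origin: centre of its far end face (the one that goes against the stop); z runs along the barrel towards the robot (cradle -x). Starts 14 to 28 mm short of the stop plate.
- lens_front (a point): Centre of the lens's near end face (diameter 63 mm), the face to push; 63 mm from the body's origin.
- stop_face (a point): Point on the stop plate's near face at lens-axis height (cradle x = 30, y = 0, z = 49 mm); axes as the cradle's. The lens's origin comes here when home. The aluminium plate spans cradle x 30 to 38, y +-27, up to z = 70.
- clamp_strap (a joint): Hinge of the steel strap (rad), axis along cradle x. 0 = level across the lens (locked); grows as it is raised; starts at 1.85 to 2.15: past upright, leaning outwards on the hinge side. At 0.045 its pad just touches the lens; the cam takes up the pad's spring from there to 0 (about 10 N on the lens). Stiff (0.12 N m): stays where left. Bar 20 mm wide, 8 thick, 111 long from the hinge axis.
- strap_hinge (a point): Point on the strap's hinge axis, mid-width: cradle x = 0, y = 55, z = 94 mm. Two dark steel cheeks (cradle x +-17, y 47 to 63, up to z = 102) carry it.
- strap_end (a point): Middle of the strap's free end, 111 mm from the hinge axis; moves with the strap (closed: cradle y = -56, z = 94).
- pressure_pad: Black rubber pad 22 x 24 mm on a spring plunger under the strap, 55 mm from the hinge (over the lens axis when closed); its stem and a 15 mm washer show above the strap there, 4 mm high at most (6 when locked). Origin: centre of the pad's underside.
- cam_lever (a joint): Hinge of the red cam lever (rad), axis along cradle x. 0 = fully down, locked: handle over the strap, pointing to the hinge side, 10 degrees above level. Grows as it is raised; starts at 1.85 to 2.15, leaning away from the strap, so push it from outside towards the strap, over the top and down (2 to 4 N; stays where left). Its nose catches the strap's end only if the strap is down first.
- lever_pivot (a point): Point on the lever's hinge axis: cradle x = 0, y = -66, z = 109 mm. Two dark steel cheeks (cradle x +-17, y -74 to -58, up to z = 117) carry it.
- lever_tip (a point): Centre of the round cross bar (12 mm thick, 20 mm long) at the end of the lever's handle, 60 mm from the pivot; the handle is 16 mm wide and 8 mm thick. Moves with the lever.
- loupe: Bystander: black upright loupe, diameter 41, height 38 mm, left of the cradle. Origin: centre of its underside.
- lens_cap: Bystander: flat black lens cap, diameter 72, height 13 mm, right of the cradle. Origin: centre of its underside.
- filter_ring: Bystander: filter ring, diameter 50, height 7 mm, at the front right of the cradle. Origin: centre of its underside.
- blower: Bystander: black rubber blower bulb lying on its side, 134 x 64 x 59 mm, behind the cradle. Origin: centre of its underside.
Things that resemble listed ones, but are neither listed nor needed, are in the scene too. What is meant by the spare_lens is not pink, and is the smaller of those in its own colour.

How it is judged:
By the outcome, as a careful person would: the job done as asked, in the order asked, and still so for the second after the job is handed in, with the robot touching nothing.
It also fails if it takes over 54 s, if anything falls off the work surface, if the arm or the gripper's body presses on something with over 40 N, if the wrist force passes 120 N, or if a joint passes its speed limit or range.

### The arm

A 6-joint arm with a two-finger parallel gripper is mounted at the origin on a cart in front of the work surface, level with it; the furniture and walls round the work are solid. World frame = base frame: x ahead of the robot, y to its left, z up, the work surface at z = 0. Lengths are in m, angles in rad, forces in N, time in s.
With the tool pointing down it reaches from about 0.35 to 0.975 m from the base axis. Payload 4.9 kg.
Tool frame: the origin (TCP) lies midway between the tips of the shut fingers; the grasp point (between the pads) lies ctrl.grip_point_offset behind it (ctrl.grip_point_offset is the distance from the TCP to the grasp point, in m); x points along the fingers, y is the direction in which the jaws open and shut, and the axes are right-handed (so a half turn about x gives the same grasp; the last joint's range is limited). The gripper opens to 85 mm and grips with 20 to 120 N. Pads are 22 mm wide; open, the fingers measure 114 mm over their backs; the gripper's body (76 mm by 85 mm) begins 54 mm behind the grasp point. The pads swing forward as they close: fully open they stand 13 mm farther back than shut.
Start: joints at [-1.27, 0.053, 1.613, -0, 1.476, -0.119], TCP at [0.255, -0.571, 0.231] pointing down, gripper open.
Joint ranges: [-3.01, 3.01], [-1.01, 2.22], [0.06, 2.58], [-1.02, 4.17], [0.09, 2.62], [-3.14, 3.14]. Speed limits (rad/s): [2.57, 2.57, 3.14, 3.14, 3.14, 3.14].

### API

Orientations are given as a rotation vector (axis times angle).
In Python, from station import ctrl gives the robot as it stands. The module is installed in compiled form; this text tells all that it offers.
- The arm moves only by the tool drive_tool, never from a script. Its argument "commands" is text: rows parted by semicolons, each of 5 numbers parted by spaces: the closure, from -1 (fully open) to 1 (shut), so that 0 is half open, then the shift along the tool's x, y, z in units of 40 mm (1.0 is 40 mm), then the turn about the tool's x in units of 5 degrees (1.0 is 5 degrees). A call has 1 to 8 rows; each row is the pose to reach, as a shift and turn from the pose commanded when the call began, along the tool's axes at that moment; what a row does not reach only later rows make up. A row lasts 1/12 s, in which the tool goes at most 41.7 mm and 7.16 degrees, less where a joint would pass 70% of its speed; a pose out of reach is approached as far as the arm can. A call with a gripper value outside its range is refused whole. The fingers move at their own pace and stop on an object; "newtons" is the grip in N (left out, the last holds). Time passes only in rows, so rows that repeat a pose let the fingers close. It gives the time, the measured TCP pose, the force and the opening at its end, in the units of the state.
- ctrl.get_obs(): the state, without advancing time (a new reading comes with each control period).
- ctrl.get_image(name): name is "scene" or "top"; returns (picture, depth): 384x512x3 uint8, blue, green, red; 384x512 float32, m along the optical axis (not along the pixel's ray), 0 where there is no reading.
- ctrl.camera_info(name): a dict with "K" (3x3 intrinsics, pixels), "T" (4x4, takes a point from camera to world coordinates). Camera axes: x right, y down, z forward; pixel columns grow to the right and rows downward; lengths in m; the calibration is good to about 2 mm. A picture is of the moment at which its call begins. camera_info takes no time and is no camera call.
- ctrl.finish_job(): hands the job in, once; it reports no verdict.
The state is a dict: "t": time; "q": joint angles; "dq": joint speeds; "effort": joint torques, N m; "tool_pos": TCP position; "tool_rot": TCP orientation; "contact_force": force on the tool from outside, world axes, zero at the start; "wrist_torque": the same for the moment, N m; "opening": finger opening in m.
Only numpy, scipy, OpenCV 4.12 (cv2) and the standard library are available. Lean on these libraries where they do the work, as an engineer would, in place of code of your own. Each camera call takes 0.05 s, during which the arm holds its last target.

## Working session

There is one attempt and no reset: what is moved stays moved. The work goes in short steps, Python scripts to look and compute and a tool call to move; the robot and the scene stay as the last step left them, time stands still between calls to the robot, and variables do not carry over. Pictures are saved under pics/ and viewed, and the job is handed in when it is done.

Besides the shell and the picture viewer there is one more tool, called after ">>>" by a JSON object that holds its "method" and its "body". drive_tool: Moves the arm, as the interface text tells. Its arguments: {"type":"object","properties":{"commands":{"type":"string"},"newtons":{"type":"number"}},"required":["commands"]}

```bash
mkdir -p pics; ls; python3 - <<'E'
from station import ctrl
import cv2,numpy as np
o=ctrl.get_obs();print(o)
print(ctrl.grip_point_offset)
for n in("scene","top"):
    im,d=ctrl.get_image(n);cv2.imwrite(f"pics/{n}0.png",im);np.savez(f"pics/{n}0.npz",im=im,d=d)
    c=ctrl.camera_info(n);print(n,c["K"],c["T"])
E
```

```text
pics
{'t': 0.0, 'q': array([-1.26998778e+00,  5.33534912e-02,  1.61425166e+00, -2.92886560e-05,
        1.47600545e+00, -1.19011381e-01]), 'dq': array([ 1.73990818e-04, -9.85031853e-05, -6.92054606e-04,  2.84027798e-04,
       -1.33226335e-03, -2.98815044e-04]), 'effort': array([ 2.95186073e-04, -3.93679619e+01, -3.70179963e+01, -1.94142258e-04,
        6.88185770e-03, -1.76167509e-05]), 'tool_pos': array([ 0.25455269, -0.57014841,  0.2300904 ]), 'tool_rot': array([ 1.99042764,  0.4261486 , -1.99085955]), 'contact_force': array([-0.23269308, -0.1847666 , -0.04045904]), 'wrist_torque': array([-0.00265593,  0.0249119 ,  0.01030381]), 'opening': 0.0854060875337269}
0.0187
scene [[456.28716411   0.         248.70628005]
 [  0.         456.28716411 187.24582454]
 [  0.           0.           1.        ]] [[ 0.99944489  0.03198586 -0.00931738  0.64747455]
 [ 0.02640398 -0.58995263  0.80700602 -0.70727424]
 [ 0.02031596 -0.80680406 -0.5904697   0.729331  ]
 [ 0.          0.          0.          1.        ]]
top [[438.14349803   0.         252.3250022 ]
 [  0.         438.14349803 196.12281218]
 [  0.           0.           1.        ]] [[-0.01544476 -0.98598978  0.16608918  0.46554203]
 [-0.9996182   0.01142001 -0.02516024  0.16604642]
 [ 0.022911   -0.16641436 -0.98578971  1.0251216 ]
 [ 0.          0.          0.          1.        ]]
```

View pics/scene0.png

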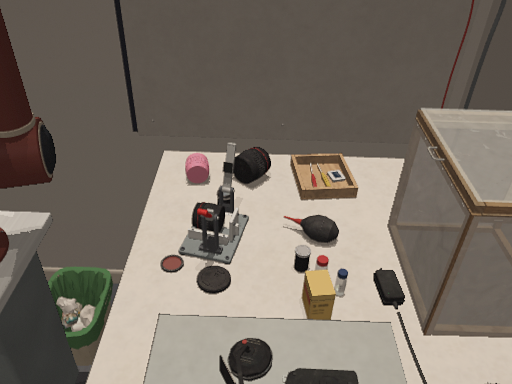

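View pics/top0.png

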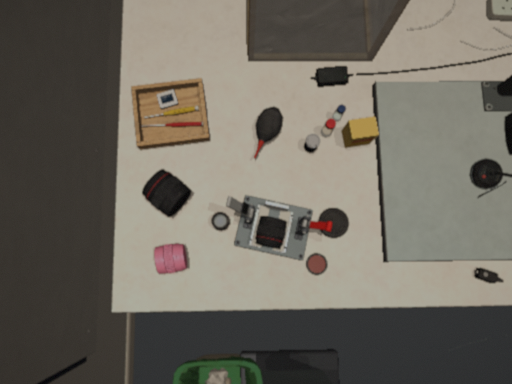

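```bash
cat > h.py <<'E'
import numpy as np,cv2
from station import ctrl
def cloud(n,d):
    c=ctrl.camera_info(n);K=c["K"];T=c["T"]
    v,u=np.mgrid[0:384,0:512]
    P=np.stack([(u-K[0,2])/K[0,0]*d,(v-K[1,2])/K[1,1]*d,d],-1)
    return P@T[:3,:3].T+T[:3,3]
def proj(n,p):
    c=ctrl.camera_info(n);T=c["T"];q=(np.atleast_2d(p)-T[:3,3])@T[:3,:3]
    q=q@c["K"].T;return q[:,:2]/q[:,2:]
def ray(n,u,v,z):
    c=ctrl.camera_info(n);K=c["K"];T=c["T"]
    r=T[:3,:3]@np.array([(u-K[0,2])/K[0,0],(v-K[1,2])/K[1,1],1]);o=T[:3,3]
    return o+r*(z-o[2])/r[2]
def shot(tag):
    r={}
    for n in("scene","top"):
        im,d=ctrl.get_image(n);np.savez(f"pics/{n}{tag}.npz",im=im,d=d);r[n]=(im,d)
    return r
def crop(im,x0,y0,x1,y1,s,f):
    cv2.imwrite(f,cv2.resize(im[y0:y1,x0:x1],None,fx=s,fy=s,interpolation=cv2.INTER_CUBIC))
E
python3 - <<'E'
from h import *
for n,b in(("scene",(160,130,290,310)),("top",(180,170,360,290))):
    z=np.load(f"pics/{n}0.npz");im,d=z["im"],z["d"]
    s=4.4 if n=="top" else 3.3
    crop(im,*b,s,f"pics/{n}0z.png")
z=np.load("pics/top0.npz");P=cloud("top",z["d"])
for uv in [(237,226),(272,232),(310,226),(245,255),(305,257),(248,198),(312,208)]:
    print(uv,P[uv[1],uv[0]].round(4))
E
```

```text
(237, 226) [0.5674 0.1769 0.0022]
(272, 232) [0.5457 0.1006 0.0802]
(310, 226) [0.5535 0.0243 0.1219]
(245, 255) [4.999e-01 1.590e-01 3.000e-04]
(305, 257) [ 4.933e-01  1.950e-02 -3.000e-04]
(248, 198) [0.6318 0.1504 0.0125]
(312, 208) [ 0.6084 -0.0015 -0.0021]
```

View pics/scene0z.png

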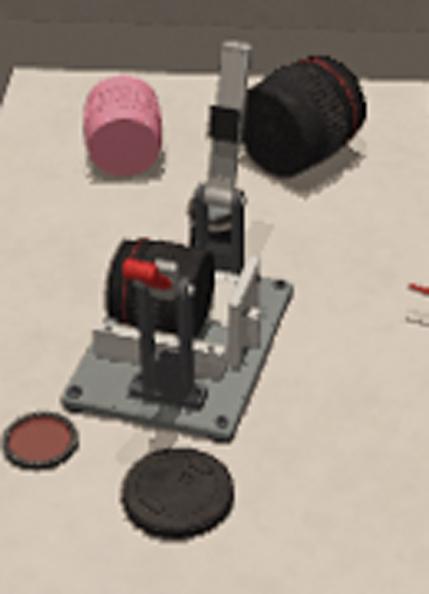

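View pics/top0z.png

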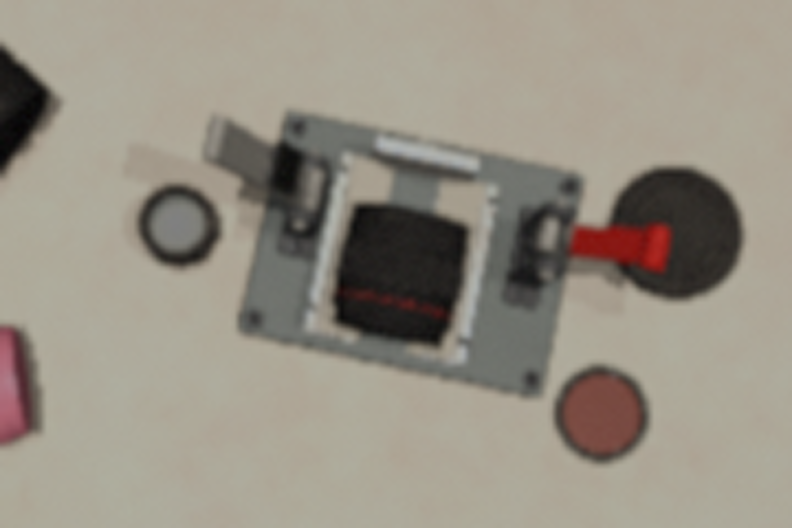

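```bash
cat >> h.py <<'E'
E
python3 - <<'E'
from h import *
for n in("top","scene"):
    z=np.load(f"pics/{n}0.npz");im,d=z["im"],z["d"];P=cloud(n,d)
    # desk bias
    hsv=cv2.cvtColor(im,cv2.COLOR_BGR2HSV)
    m=(abs(P[...,0]-.555)<.12)&(abs(P[...,1]-.09)<.13)
    desk=m&(abs(P[...,2])<.006); print(n,"desk z",np.median(P[desk][:,2]))
    b=im.astype(int)
    g=m&(P[...,2]>.007)&(P[...,2]<.017)&(b[...,0]>=b[...,2]-2)
    g=cv2.morphologyEx(g.astype(np.uint8),cv2.MORPH_OPEN,np.ones((2,2)))
    nn,l,st,_=cv2.connectedComponentsWithStats(g)
    k=1+np.argmax(st[1:,4]);print(st[1:,4])
    g=(g>0)
    uv=np.argwhere(l==k)
    pts=np.array([ray(n,u,v,.012)[:2] for v,u in np.argwhere(g)])
    pts=pts
    r=cv2.minAreaRect((pts*1000).astype(np.float32));print(r,cv2.boxPoints(r))
    o=im.copy();o[g]=(0,0,255);crop(o,180,130,360,290,4.4,f"pics/{n}mask.png")
E
```

```text
top desk z -0.0010091221739394474
[25  4  4  4  4  6 22  8 42  6 27  4  4 44 61  4  4 16 17  4 12  7  8  4
  4  4  4]
((560.3778076171875, 91.73957824707031), (155.02711486816406, 113.31497192382812), 76.30992889404297) [[486.98483    29.837288 ]
 [597.08057     3.0190506]
 [633.77075   153.64188  ]
 [523.67505   180.46011  ]]
scene desk z -8.000052880247077e-05
[4]
((631.5181884765625, 151.5034637451172), (2.4511969089508057, 3.8532965183258057), 1.8894810676574707) [[630.22974 153.38866]
 [630.3568  149.53746]
 [632.80664 149.61827]
 [632.67957 153.46947]]
```

View pics/topmask.png

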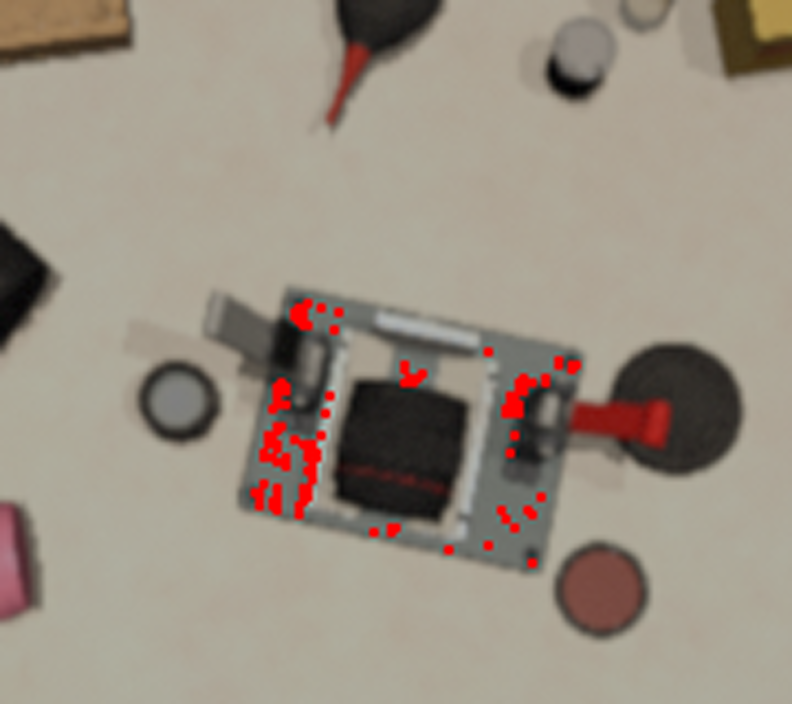

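```bash
python3 - <<'E'
from h import *
for n in("top","scene"):
    z=np.load(f"pics/{n}0.npz");im=z["im"].astype(int)
    br=im[...,0]-im[...,2]
    g=(br>-8)&(im.max(-1)>60)&(im.max(-1)<190)
    if n=="top": box=(180,170,360,290)
    else: box=(160,200,290,280)
    M=np.zeros_like(g);M[box[1]:box[3],box[0]:box[2]]=1
    g=(g&M).astype(np.uint8)
    nn,l,st,_=cv2.connectedComponentsWithStats(g)
    k=1+np.argmax(st[1:,4]);print(n,st[k])
    o=im.astype(np.uint8);o[l==k]=(0,0,255);crop(o,*box,4.4,f"pics/{n}mask2.png")
E
```

```text
top [ 235  196   77   64 1775]
scene [179 214  69  49 849]
```

View pics/topmask2.png

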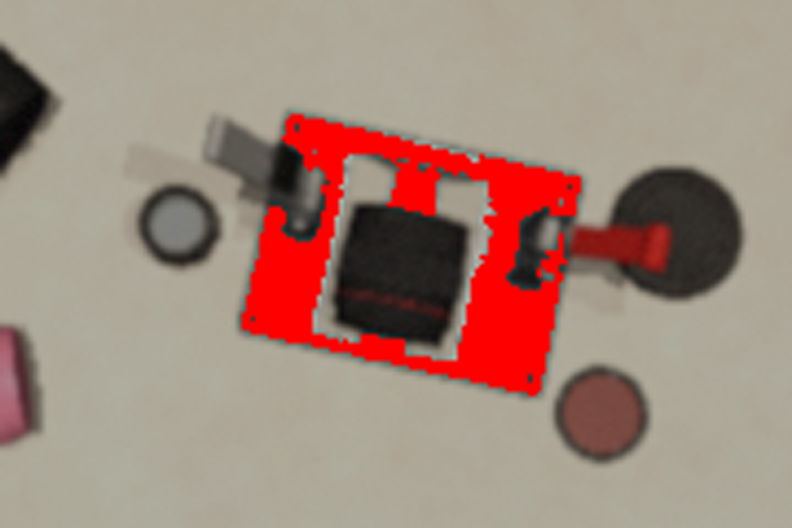

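View pics/scenemask2.png

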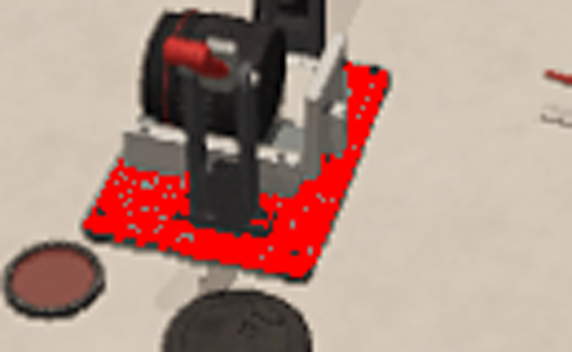

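```bash
python3 - <<'E'
from h import *
for n in("top","scene"):
    z=np.load(f"pics/{n}0.npz");im=z["im"].astype(int)
    br=im[...,0]-im[...,2]
    g=(br>-8)&(im.max(-1)>60)&(im.max(-1)<190)
    box=(180,170,360,290) if n=="top" else (160,200,290,280)
    M=np.zeros_like(g);M[box[1]:box[3],box[0]:box[2]]=1
    g=(g&M).astype(np.uint8)
    nn,l,st,_=cv2.connectedComponentsWithStats(g)
    k=1+np.argmax(st[1:,4])
    pts=np.array([ray(n,u,v,.012)[:2] for v,u in np.argwhere(l==k)])*1000
    h=cv2.convexHull(pts.astype(np.float32))
    if n=="top":
        r=cv2.minAreaRect(h);print(r);print(cv2.boxPoints(r))
    print(n,cv2.approxPolyDP(h,4,True)[:,0])
    for off in [0]:
        pass
E
```

```text
((562.7606811523438, 92.65676879882812), (159.49789428710938, 117.92961883544922), 76.78019714355469)
[[487.12088    28.505684 ]
 [601.92535     1.5366745]
 [638.4005    156.80786  ]
 [523.596     183.77686  ]]
top [[636.7       155.01897  ]
 [524.9835    181.78888  ]
 [488.55396    30.672623 ]
 [601.7114      3.3461127]]
scene [[635.12836   153.59395  ]
 [615.21375   160.2698   ]
 [498.54413    74.43374  ]
 [487.48306    24.517925 ]
 [504.281      15.877915 ]
 [598.46906    -4.2353606]
 [619.29236    66.73061  ]]
```

```bash
cat >> h.py <<'E'
YAW=np.deg2rad(-13.2);O=np.array([.574,.0960,0])
R=np.array([[np.cos(YAW),-np.sin(YAW),0],[np.sin(YAW),np.cos(YAW),0],[0,0,1]])
def c2w(p): return np.atleast_2d(p)/1000@R.T+O
def w2c(p): return (np.atleast_2d(p)-O)@R*1000
def line(o,n,pts,col,b,s):
    uv=(proj(n,c2w(pts))-np.array(b[:2])+.5)*s
    cv2.polylines(o,[np.round(uv).astype(int)],False,col,1)
def overlay(n,im,b,s,f,strap=None,lever=None,lensx=None):
    o=cv2.resize(im[b[1]:b[3],b[0]:b[2]],None,fx=s,fy=s,interpolation=cv2.INTER_CUBIC)
    G=(0,255,0)
    for z in(12,):line(o,n,[[-71,-88,z],[51,-88,z],[51,76,z],[-71,76,z],[-71,-88,z]],G,b,s)
    line(o,n,[[30,-27,12],[30,-27,70],[30,27,70],[30,27,12]],(255,255,0),b,s)
    for sy in(-42,42):line(o,n,[[-63,sy,37],[30,sy,37]],(255,0,255),b,s)
    line(o,n,[[-17,55,94],[17,55,94]],(0,255,255),b,s)
    line(o,n,[[-17,-66,109],[17,-66,109]],(0,255,255),b,s)
    if strap is not None:
        e=[0,55-111*np.cos(strap),94+111*np.sin(strap)];line(o,n,[[0,55,94],e],(0,0,255),b,s)
    if lever is not None:
        a=lever+np.deg2rad(10);e=[0,-66+60*np.cos(a),109+60*np.sin(a)];line(o,n,[[0,-66,109],e],(255,0,0),b,s)
    if lensx is not None:
        t=np.linspace(0,2*np.pi,40)
        for x in(lensx,lensx-63):line(o,n,np.c_[0*t+x,32*np.cos(t),49+32*np.sin(t)],(0,165,255),b,s)
    cv2.imwrite(f,o)
E
python3 - <<'E'
from h import *
for n,b in(("scene",(170,130,280,270)),("top",(200,170,360,280))):
    z=np.load(f"pics/{n}0.npz")
    overlay(n,z["im"],b,4.2 if n=="scene" else 5,f"pics/{n}ov.png",strap=2.0,lever=2.0,lensx=10)
E
```

```text
Traceback (most recent call last):
  File "h.py", line 38, in overlay
    e=[0,55-111*np.cos(strap),94+111*np.sin(strap)];line(o,n,[[0,55,94],e],(0,0,255),b,s)
                                                    ~~~~^^^^^^^^^^^^^^^^^^^^^^^^^^^^^^^^^
  File "h.py", line 27, in line
    uv=(proj(n,c2w(pts))-np.array(b[:2])+.5)*s
        ~~~~^^^^^^^^^^^^
  File "h.py", line 9, in proj
    c=ctrl.camera_info(n);T=c["T"];q=(np.atleast_2d(p)-T[:3,3])@T[:3,:3]
ValueError: time passes only in moves, steps and waits
```

View pics/sceneov.png

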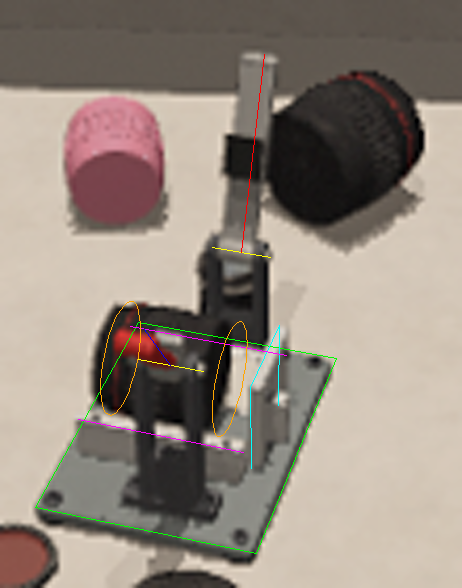

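```bash
python3 - <<'E'
from station import ctrl
import pickle
pickle.dump({n:ctrl.camera_info(n) for n in("scene","top")},open("cam.pkl","wb"))
E
sed -i 's/ctrl.camera_info(n)/CAM[n]/; 2a import pickle\nCAM=pickle.load(open("cam.pkl","rb"))' h.py
python3 - <<'E'
from h import *
for n,b in(("scene",(170,130,280,270)),("top",(200,170,360,280))):
    z=np.load(f"pics/{n}0.npz")
    overlay(n,z["im"],b,4.2 if n=="scene" else 5,f"pics/{n}ov.png",strap=2.0,lever=2.0,lensx=10)
E
```

```text
(no output)
```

View pics/topov.png

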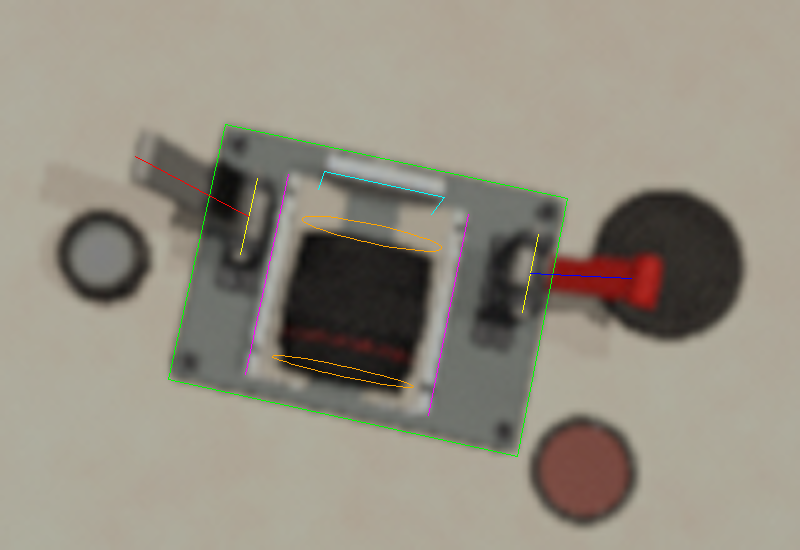

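```bash
python3 - <<'E'
from h import *
def g(n,b,s,f):
    im=np.load(f"pics/{n}0.npz")["im"]
    o=cv2.resize(im[b[1]:b[3],b[0]:b[2]],None,fx=s,fy=s,interpolation=cv2.INTER_NEAREST)
    for u in range(b[0],b[2]):
        if u%10==0: cv2.line(o,((u-b[0])*s,0),((u-b[0])*s,6),(0,255,255),1);cv2.putText(o,str(u),((u-b[0])*s,16),0,.35,(0,255,255))
    for v in range(b[1],b[3]):
        if v%10==0: cv2.line(o,(0,(v-b[1])*s),(6,(v-b[1])*s),(0,255,255),1);cv2.putText(o,str(v),(8,(v-b[1])*s+4),0,.35,(0,255,255))
    cv2.imwrite(f,o)
g("top",(222,192,342,262),6,"pics/tg.png")
g("scene",(176,138,256,238),6,"pics/sg.png")
E
```

```text
(no output)
```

View pics/tg.png

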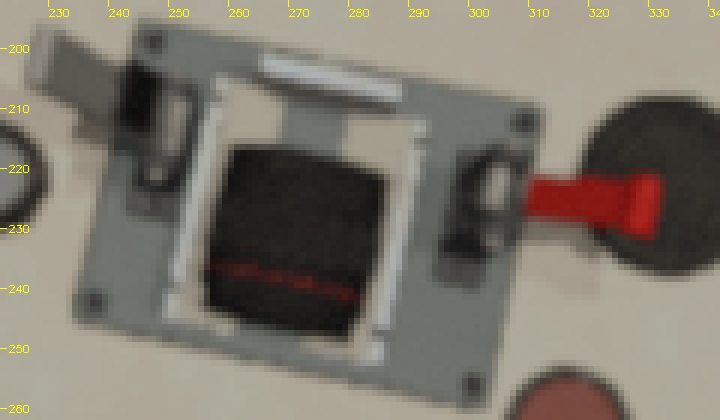

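View pics/sg.png

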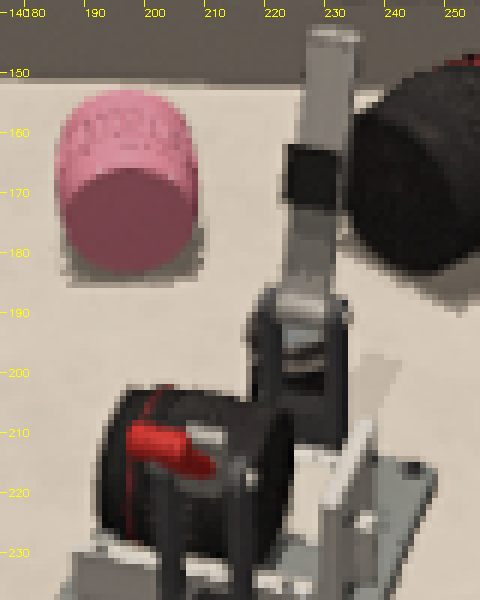

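```bash
cat >> h.py <<'E'
def tri(a,b,na="top",nb="scene"):
    A=[];bb=[]
    L=[]
    for n,uv in((na,a),(nb,b)):
        T=CAM[n]["T"];r=ray(n,*uv,0)-T[:3,3];r/=np.linalg.norm(r);L.append((T[:3,3],r))
    S=np.zeros((3,3));s=np.zeros(3)
    for o,r in L:
        M=np.eye(3)-np.outer(r,r);S+=M;s+=M@o
    p=np.linalg.solve(S,s)
    return p,[np.linalg.norm((np.eye(3)-np.outer(r,r))@(p-o)) for o,r in L]
E
python3 - <<'E'
from h import *
def t(name,a,b):
    p,e=tri(a,b);print(name,p.round(4),np.round(np.array(e)*1000,1),"cradle",w2c(p)[0].round(1))
t("strap end",(227.5,201.5),(229.8,145.5))
t("lever tip",(329.5,226),(200.5,210))
print("plate near L",w2c(ray("top",264,204,.07)), "R",w2c(ray("top",287.5,209,.07)))
t("plate nearL",(264,204),(235.7,207))
t("plate nearR",(287.5,209),(228.5,221.5))
for uv in((256.5,204),(248.5,245),(291,211.5),(284.5,252)): print(uv,w2c(ray("top",*uv,.037)).round(1))
# lens edges at top
for uv in((270,218),(263,242)): print("lens top?",uv,w2c(ray("top",*uv,.081)).round(1))
for uv in((259,215.5),(285,221),(254.5,243),(280.5,247.5)): print("lens side",uv,w2c(ray("top",*uv,.055)).round(1))
E
```

```text
strap end [0.5939 0.1924 0.1886] [2.6 2.6] cradle [ -2.6  98.4 188.6]
lever tip [ 0.5474 -0.009   0.1594] [2. 2.] cradle [  -1.9 -108.3  159.4]
plate near L [[29.02377217 27.53575403 70.        ]] R [[ 29.35840651 -25.41377384  70.        ]]
plate nearL [0.6089 0.1162 0.069 ] [0.2 0.2] cradle [29.4 27.6 69. ]
plate nearR [0.5963 0.0643 0.0689] [0.7 0.7] cradle [ 28.9 -25.7  68.9]
(256.5, 204) [[30.5 43.7 37. ]]
(248.5, 245) [[-64.3  41.5  37. ]]
(291, 211.5) [[ 30.7 -36.7  37. ]]
(284.5, 252) [[-62.3 -40.7  37. ]]
lens top? (270, 218) [[ 0.1  8.6 81. ]]
lens top? (263, 242) [[-53.9  12.6  81. ]]
lens side (259, 215.5) [[ 3.6 32.8 55. ]]
lens side (285, 221) [[  4.1 -26.4  55. ]]
lens side (254.5, 243) [[-58.2  29.6  55. ]]
lens side (280.5, 247.5) [[-55.6 -28.5  55. ]]
```

```bash
sed -i 's/O=np.array(\[.574,.0960,0\])/O=np.array([.5735,.0968,0])/' h.py
cat >> h.py <<'E'
from scipy.spatial.transform import Rotation as Ro
def st():
    o=ctrl.get_obs();M=Ro.from_rotvec(o["tool_rot"]).as_matrix()
    yw=np.rad2deg(np.arctan2(M[1,1],M[0,1]))
    print("t",round(o["t"],2),"tcp",o["tool_pos"].round(4),"cradle",w2c(o["tool_pos"])[0].round(1),"yaw tool-y",yw.round(2),"tx",M[:,0].round(3),"F",o["contact_force"].round(2),"Fc",(R.T@o["contact_force"]).round(2),"op",round(o["opening"],4),"q",o["q"].round(2))
    return o,M
def go(p):  # units from current pose to cradle point (mm)
    o,M=st();d=c2w(p)[0]-o["tool_pos"];print("to",p,"units xyz",(M.T@d/.04).round(3))
E
python3 - <<'E'
from h import *
o,M=st();print(M.round(3));go([-95,0,231]);go([-95,0,150])
E
```

```text
t 0.1 tcp [ 0.2546 -0.5702  0.2302] cradle [-158.2 -722.2  230.2] yaw tool-y -65.95 tx [-0.001  0.002 -1.   ] F [-0.39  0.44 -0.32] Fc [-0.48  0.34 -0.32] op 0.0855 q [-1.27  0.05  1.61  0.    1.48 -0.12]
[[-0.001  0.408 -0.913]
 [ 0.002 -0.913 -0.408]
 [-1.    -0.002 -0.   ]]
t 0.1 tcp [ 0.2546 -0.5702  0.2302] cradle [-158.2 -722.2  230.2] yaw tool-y -65.95 tx [-0.001  0.002 -1.   ] F [-0.39  0.44 -0.32] Fc [-0.48  0.34 -0.32] op 0.0855 q [-1.27  0.05  1.61  0.    1.48 -0.12]
to [-95, 0, 231] units xyz [ 8.0000e-03 -1.3415e+01 -1.2187e+01]
t 0.1 tcp [ 0.2546 -0.5702  0.2302] cradle [-158.2 -722.2  230.2] yaw tool-y -65.95 tx [-0.001  0.002 -1.   ] F [-0.39  0.44 -0.32] Fc [-0.48  0.34 -0.32] op 0.0855 q [-1.27  0.05  1.61  0.    1.48 -0.12]
to [-95, 0, 150] units xyz [  2.033 -13.411 -12.186]
```

```bash
python3 - <<'E'
from h import *
for n in("top","scene"):
    P=cloud(n,np.load(f"pics/{n}0.npz")["d"]).reshape(-1,3)
    for y in np.arange(-.6,.2,.1):
        s=P[(abs(P[:,1]-y)<.06)&(P[:,0]>.15)&(P[:,0]<.62)]
        if len(s): 
            for a,b in((.15,.3),(.3,.45),(.45,.62)):
                t=s[(s[:,0]>a)&(s[:,0]<b)]
                if len(t):print(n,round(y,1),(a,b),"maxz",t[:,2].max().round(3))
E
```

```text
top -0.6 (0.15, 0.3) maxz -0.726
top -0.6 (0.3, 0.45) maxz -0.732
top -0.5 (0.15, 0.3) maxz -0.728
top -0.5 (0.3, 0.45) maxz 0.005
top -0.5 (0.45, 0.62) maxz 0.034
top -0.4 (0.15, 0.3) maxz -0.726
top -0.4 (0.3, 0.45) maxz 0.023
top -0.4 (0.45, 0.62) maxz 0.154
top -0.3 (0.15, 0.3) maxz -0.727
top -0.3 (0.3, 0.45) maxz 0.006
top -0.3 (0.45, 0.62) maxz 0.156
top -0.2 (0.15, 0.3) maxz -0.635
top -0.2 (0.3, 0.45) maxz 0.005
top -0.2 (0.45, 0.62) maxz 0.035
top -0.1 (0.15, 0.3) maxz -0.631
top -0.1 (0.3, 0.45) maxz 0.005
top -0.1 (0.45, 0.62) maxz 0.017
top -0.0 (0.15, 0.3) maxz -0.628
top -0.0 (0.3, 0.45) maxz 0.006
top -0.0 (0.45, 0.62) maxz 0.161
top 0.1 (0.15, 0.3) maxz -0.429
top 0.1 (0.3, 0.45) maxz 0.004
top 0.1 (0.45, 0.62) maxz 0.156
scene -0.4 (0.45, 0.62) maxz 0.156
scene -0.3 (0.3, 0.45) maxz 0.004
scene -0.3 (0.45, 0.62) maxz 0.158
scene -0.2 (0.3, 0.45) maxz 0.004
scene -0.2 (0.45, 0.62) maxz 0.034
scene -0.1 (0.3, 0.45) maxz 0.004
scene -0.1 (0.45, 0.62) maxz 0.028
scene -0.0 (0.15, 0.3) maxz 0.514
scene -0.0 (0.3, 0.45) maxz 0.004
scene -0.0 (0.45, 0.62) maxz 0.161
scene 0.1 (0.15, 0.3) maxz 0.514
scene 0.1 (0.3, 0.45) maxz 0.004
scene 0.1 (0.45, 0.62) maxz 0.162
```

>>> {"method": "drive_tool", "body": {"commands": "1 0 -0.74 -0.67 0.5; 1 0 -1.48 -1.34 1; 1 0 -2.22 -2.01 1.5; 1 0 -2.96 -2.69 2; 1 0 -3.7 -3.36 2.5; 1 0 -4.44 -4.03 3; 1 0 -5.18 -4.7 3.5; 1 0 -5.92 -5.37 4", "newtons": 20}}

```text
t: 0.77
tool_pos: [0.3543, -0.265, 0.2308]
tool_rot: [2.187, 0.075, -2.187]
contact_force: [0.3, -0.7, 0.1]
opening: -0.0
```

```bash
python3 -c "
from h import *
go([-95,0,231])"
```

```text
t 0.77 tcp [ 0.3543 -0.265   0.2308] cradle [-130.8 -402.3  230.8] yaw tool-y -86.12 tx [-0.  0. -1.] F [ 0.26 -0.71  0.12] Fc [ 0.42 -0.64  0.12] op -0.0 q [-0.81 -0.41  2.02  0.    1.53  0.69]
to [-95, 0, 231] units xyz [-2.000e-03 -9.349e+00 -3.810e+00]
```

>>> {"method": "drive_tool", "body": {"commands": "1 0 -0.93 -0.38 0.5; 1 0 -1.86 -0.76 1; 1 0 -2.8 -1.14 1.5; 1 0 -3.74 -1.52 2; 1 0 -4.67 -1.9 2.5; 1 0 -5.6 -2.28 3; 1 0 -6.54 -2.66 3.42; 1 0 -7.48 -3.04 3.42"}}

```text
t: 1.43
tool_pos: [0.4544, 0.0423, 0.2311]
tool_rot: [-2.101, 0.241, 2.1]
contact_force: [1.5, -0.0, -0.0]
opening: 0.0002
```

```bash
python3 -c "
from h import *
go([-95,0,231]);go([-95,0,100])"
```

```text
t 1.43 tcp [0.4544 0.0423 0.2311] cradle [-103.5  -80.3  231.1] yaw tool-y -103.1 tx [ 0. -0. -1.] F [ 1.51 -0.02 -0.04] Fc [ 1.48  0.33 -0.04] op 0.0002 q [-0.07 -0.37  1.99 -0.    1.52  1.73]
to [-95, 0, 231] units xyz [ 1.000e-03 -2.006e+00 -2.160e-01]
t 1.43 tcp [0.4544 0.0423 0.2311] cradle [-103.5  -80.3  231.1] yaw tool-y -103.1 tx [ 0. -0. -1.] F [ 1.51 -0.02 -0.04] Fc [ 1.48  0.33 -0.04] op 0.0002 q [-0.07 -0.37  1.99 -0.    1.52  1.73]
to [-95, 0, 100] units xyz [ 3.276 -2.006 -0.216]
```

>>> {"method": "drive_tool", "body": {"commands": "1 0 -1 -0.1 0; 1 0 -2 -0.2 0; 1 0.9 -2 -0.2 0; 1 1.8 -2 -0.2 0; 1 2.7 -2 -0.2 0; 1 3.6 -2 -0.2 0; 1 4.4 -2 -0.2 0; 1 4.6 -2 -0.2 0"}}

```text
t: 2.1
tool_pos: [0.4753, 0.1159, 0.041]
tool_rot: [-2.09, 0.243, 2.114]
contact_force: [-0.7, 0.8, -0.7]
opening: 0.0
```

```bash
python3 - <<'E'
from h import *
go([-75,0,46])
r=shot("1")
for n,b in(("scene",(160,130,270,270)),("top",(220,180,340,270))):
    overlay(n,r[n][0],b,4.2 if n=="scene" else 6,f"pics/{n}1.png",strap=2.0,lever=2.1,lensx=4)
E
```

```text
t 2.1 tcp [0.4753 0.1159 0.041 ] cradle [-100.    -3.9   41. ] yaw tool-y -103.04 tx [-0.011 -0.001 -1.   ] F [-0.73  0.8  -0.74] Fc [-0.89  0.61 -0.74] op 0.0 q [ 0.09 -0.06  2.07 -0.    1.15  1.89]
to [-75, 0, 46] units xyz [-0.133 -0.094 -0.624]
```

View pics/scene1.png

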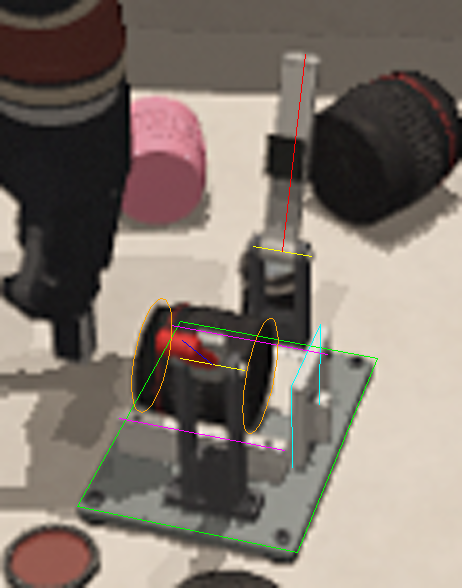

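View pics/top1.png

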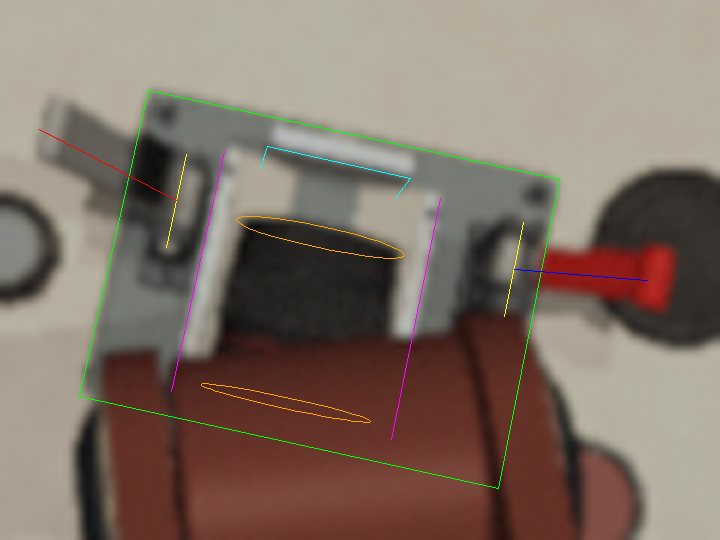

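>>> {"method": "drive_tool", "body": {"commands": "1 0 0 -0.1 0; 1 0 0 -0.2 0; 1 0 0 -0.3 0; 1 0 0 -0.3 0"}}

```text
t: 2.53
tool_pos: [0.4948, 0.1134, 0.0498]
tool_rot: [-2.105, 0.24, 2.095]
contact_force: [0.9, 0.1, 0.6]
opening: 0.0001
```

```bash
python3 - <<'E'
from h import *
go([-75,0,46])
E
```

```text
t 2.53 tcp [0.4948 0.1134 0.0498] cradle [-80.5  -1.8  49.8] yaw tool-y -103.07 tx [ 0.005  0.    -1.   ] F [0.91 0.12 0.58] Fc [0.86 0.32 0.58] op 0.0001 q [ 0.08 -0.04  2.03 -0.    1.15  1.88]
to [-75, 0, 46] units xyz [ 0.097 -0.045 -0.136]
```

>>> {"method": "drive_tool", "body": {"commands": "1 0 -0.04 -0.05 0; 1 0 -0.04 -0.1 0; 1 0 -0.04 -0.15 0; 1 0 -0.04 -0.2 0; 1 0 -0.04 -0.24 0; 1 0 -0.04 -0.28 0; 1 0 -0.04 -0.32 0; 1 0 -0.04 -0.36 0"}}

```text
t: 3.2
tool_pos: [0.5066, 0.1118, 0.0473]
tool_rot: [-2.101, 0.24, 2.101]
contact_force: [0.7, -1.3, 0.4]
opening: -0.0002
```

```bash
python3 - <<'E'
from h import *
st()
E
```

```text
t 3.2 tcp [0.5066 0.1118 0.0473] cradle [-68.6  -0.7  47.3] yaw tool-y -103.05 tx [-0.  0. -1.] F [ 0.68 -1.29  0.45] Fc [ 0.96 -1.1   0.45] op -0.0002 q [ 0.07 -0.01  2.    0.    1.15  1.87]
```

>>> {"method": "drive_tool", "body": {"commands": "1 0 0 -0.04 0; 1 0 0 -0.08 0; 1 0 0 -0.12 0; 1 0 0 -0.16 0; 1 0 0 -0.2 0; 1 0 0 -0.24 0; 1 0 0 -0.28 0; 1 0 0 -0.32 0"}}

```text
t: 3.87
tool_pos: [0.519, 0.1089, 0.0473]
tool_rot: [-2.101, 0.24, 2.101]
contact_force: [-1.2, -0.3, -0.6]
opening: 0.0
```

```bash
python3 - <<'E'
from h import *
st()
r=shot("2")
for n,b in(("scene",(160,130,270,270)),("top",(220,180,340,270))):
    overlay(n,r[n][0],b,4.2 if n=="scene" else 6,f"pics/{n}2.png")
E
```

```text
t 3.87 tcp [0.519  0.1089 0.0473] cradle [-55.8  -0.7  47.3] yaw tool-y -103.05 tx [-0. -0. -1.] F [-1.24 -0.32 -0.6 ] Fc [-1.13 -0.59 -0.6 ] op 0.0 q [0.07 0.02 1.97 0.   1.15 1.87]
```

View pics/scene2.png

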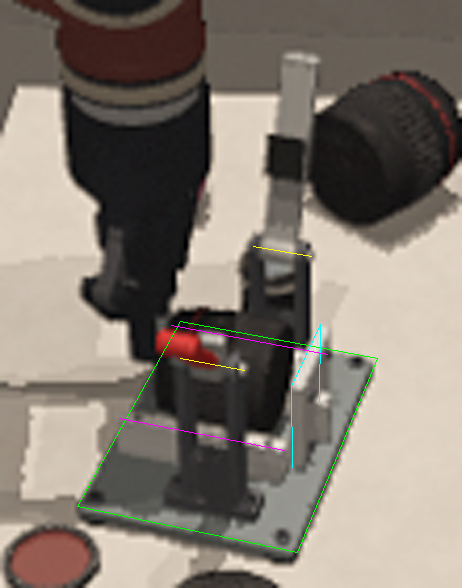

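>>> {"method": "drive_tool", "body": {"commands": "1 0 0 -0.03 0; 1 0 0 -0.06 0; 1 0 0 -0.09 0; 1 0 0 -0.12 0; 1 0 0 -0.15 0; 1 0 0 -0.18 0; 1 0 0 -0.2 0"}}

```text
t: 4.55
tool_pos: [0.5269, 0.1071, 0.0473]
tool_rot: [-2.101, 0.24, 2.101]
contact_force: [-0.8, 0.2, 0.4]
opening: 0.0002
```

```bash
python3 - <<'E'
from h import *
st()
E
```

```text
t 4.55 tcp [0.5269 0.1071 0.0473] cradle [-47.7  -0.6  47.3] yaw tool-y -103.05 tx [ 0.  0. -1.] F [-0.78  0.17  0.4 ] Fc [-0.8  -0.02  0.4 ] op 0.0002 q [0.06 0.04 1.96 0.   1.15 1.86]
```

>>> {"method": "drive_tool", "body": {"commands": "1 0 0 -0.02 0; 1 0 0 -0.04 0; 1 0 0 -0.06 0; 1 0 0 -0.08 0"}}

```text
t: 4.88
tool_pos: [0.5299, 0.1064, 0.0473]
tool_rot: [-2.101, 0.24, 2.101]
contact_force: [-1.3, 0.4, 0.8]
opening: -0.0001
```

```bash
python3 - <<'E'
from h import *
st()
E
```

```text
t 4.88 tcp [0.5299 0.1064 0.0473] cradle [-44.6  -0.6  47.3] yaw tool-y -103.05 tx [-0. -0. -1.] F [-1.28  0.36  0.84] Fc [-1.33  0.06  0.84] op -0.0001 q [ 0.06  0.04  1.95 -0.    1.15  1.86]
```

>>> {"method": "drive_tool", "body": {"commands": "1 0 0 -0.02 0; 1 0 0 -0.04 0; 1 0 0 -0.06 0; 1 0 0 -0.06 0"}}

```text
t: 5.22
tool_pos: [0.5321, 0.1059, 0.0472]
tool_rot: [-2.1, 0.24, 2.101]
contact_force: [-1.6, 0.1, 0.5]
opening: -0.0001
```

```bash
python3 - <<'E'
from h import *
st()
r=shot("3")
for n,b in(("scene",(160,130,270,270)),("top",(220,180,340,270))):
    overlay(n,r[n][0],b,4.2 if n=="scene" else 6,f"pics/{n}3.png")
E
```

```text
t 5.22 tcp [0.5321 0.1059 0.0472] cradle [-42.4  -0.6  47.2] yaw tool-y -103.05 tx [-0.001 -0.    -1.   ] F [-1.61  0.1   0.47] Fc [-1.59 -0.27  0.47] op -0.0001 q [0.06 0.05 1.95 0.   1.15 1.86]
```

View pics/scene3.png

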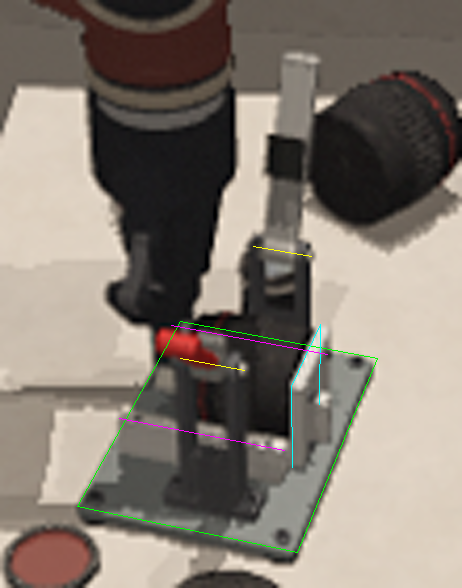

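View pics/top3.png

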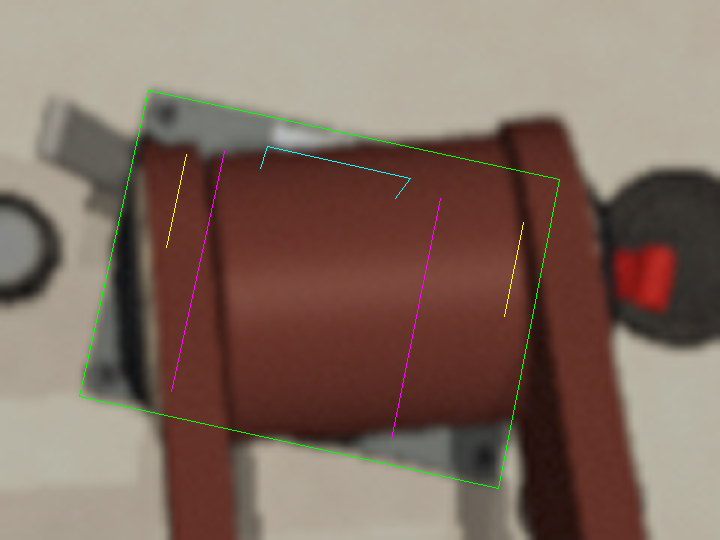

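>>> {"method": "drive_tool", "body": {"commands": "1 0 0 -0.02 0; 1 0 0 -0.04 0; 1 0 0 -0.04 0"}}

```text
t: 5.57
tool_pos: [0.532, 0.1059, 0.0472]
tool_rot: [-2.096, 0.24, 2.106]
contact_force: [-8.5, 0.8, 5.8]
opening: -0.0002
```

```bash
python3 -c "
from h import *
st()"
```

```text
t 5.57 tcp [0.532  0.1059 0.0472] cradle [-42.4  -0.6  47.2] yaw tool-y -103.04 tx [-0.005  0.    -1.   ] F [-8.52  0.76  5.8 ] Fc [-8.46 -1.2   5.8 ] op -0.0002 q [0.06 0.05 1.94 0.   1.15 1.86]
```

>>> {"method": "drive_tool", "body": {"commands": "1 0 0 0.1 0; 1 0 0 0.3 0; 1 0 0 0.8 0; 1 -0.8 0 0.9 0; 1 -1.6 -0.3 0.9 0; 1 -2.4 -1.2 0.9 0; 1 -3.1 -2.1 0.9 0; 1 -3.2 -3 0.9 0"}}

```text
t: 6.23
tool_pos: [0.5272, 0.2281, 0.18]
tool_rot: [-2.108, 0.239, 2.089]
contact_force: [1.5, 0.4, 1.2]
opening: -0.0
```

```bash
python3 - <<'E'
from h import *
go([-80,130,175])
r=shot("4")
for n,b in(("scene",(160,130,270,270)),("top",(220,180,340,270))):
    overlay(n,r[n][0],b,4.2 if n=="scene" else 6,f"pics/{n}4.png",lensx=30,strap=2.0)
E
```

```text
t 6.23 tcp [0.5272 0.2281 0.18  ] cradle [-75.  117.2 180. ] yaw tool-y -103.16 tx [ 0.009  0.002 -1.   ] F [1.53 0.44 1.24] Fc [1.39 0.78 1.24] op -0.0 q [ 0.28 -0.04  1.79 -0.    1.38  2.08]
to [-80, 130, 175] units xyz [ 0.126 -0.319  0.125]
```

View pics/scene4.png

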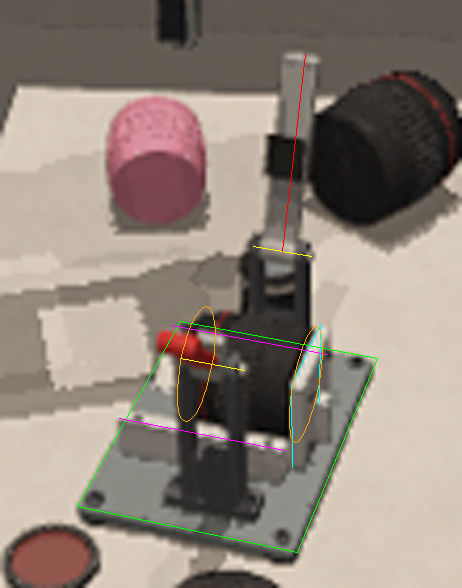

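View pics/top4.png

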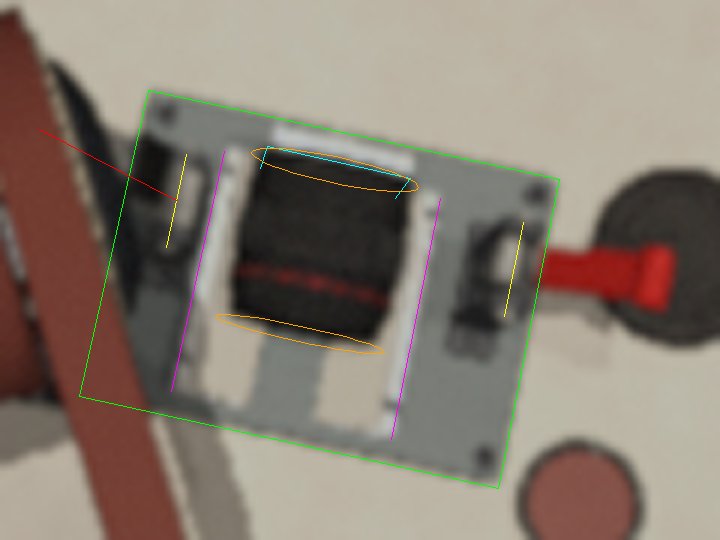

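>>> {"method": "drive_tool", "body": {"commands": "1 0 -0.5 0 0; 1 0 -0.5 -0.2 0; 1 0 -0.5 -0.9 0; 1 0 -0.5 -1.6 0; 1 0 -0.5 -1.85 0; 1 0 -0.5 -1.9 0; 1 0 -0.5 -1.9 0"}}

```text
t: 6.92
tool_pos: [0.6033, 0.2285, 0.1738]
tool_rot: [-2.099, 0.242, 2.102]
contact_force: [-0.0, -0.6, -0.4]
opening: 0.0001
```

```bash
python3 - <<'E'
from h import *
go([0,120,175])
r=shot("5")
for n,b in(("scene",(180,90,290,230)),("top",(200,150,320,240))):
    overlay(n,r[n][0],b,4.2 if n=="scene" else 6,f"pics/{n}5.png",lensx=30,strap=2.0)
E
```

```text
t 6.92 tcp [0.6033 0.2285 0.1738] cradle [ -1.1 135.  173.8] yaw tool-y -103.12 tx [-0.001 -0.    -1.   ] F [-0.01 -0.63 -0.35] Fc [ 0.14 -0.61 -0.35] op 0.0001 q [0.25 0.14 1.62 0.   1.39 2.05]
to [0, 120, 175] units xyz [-0.031  0.375 -0.026]
```

View pics/scene5.png

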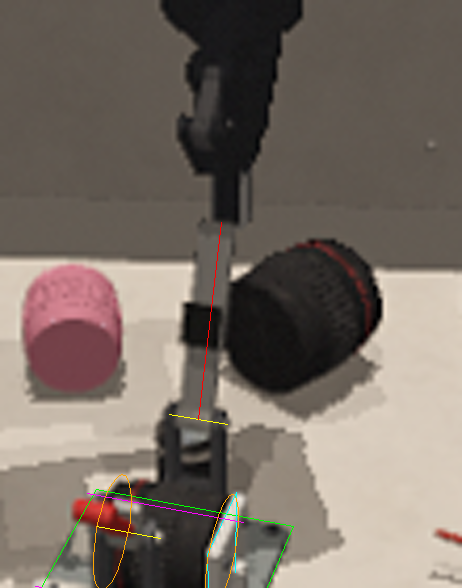

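>>> {"method": "drive_tool", "body": {"commands": "1 0 0.2 0 0; 1 0 0.4 0 0; 1 0 0.6 0 0; 1 0 0.8 0 0; 1 0 1 0 0; 1 0 1.2 0 0; 1 0 1.4 0 0; 1 0 1.6 0 0"}}

```text
t: 7.68
tool_pos: [0.5888, 0.166, 0.1745]
tool_rot: [-2.101, 0.241, 2.101]
contact_force: [0.3, 1.7, 0.5]
opening: -0.0001
```

```bash
python3 - <<'E'
from h import *
st()
r=shot("6")
for n,b in(("scene",(180,90,290,230)),("top",(200,150,320,240))):
    overlay(n,r[n][0],b,4.2 if n=="scene" else 6,f"pics/{n}6.png")
E
```

```text
t 7.68 tcp [0.5888 0.166  0.1745] cradle [ -0.9  70.9 174.5] yaw tool-y -103.06 tx [ 0. -0. -1.] F [0.27 1.72 0.52] Fc [-0.13  1.74  0.52] op -0.0001 q [ 0.15  0.06  1.7  -0.    1.38  1.95]
```

View pics/scene6.png

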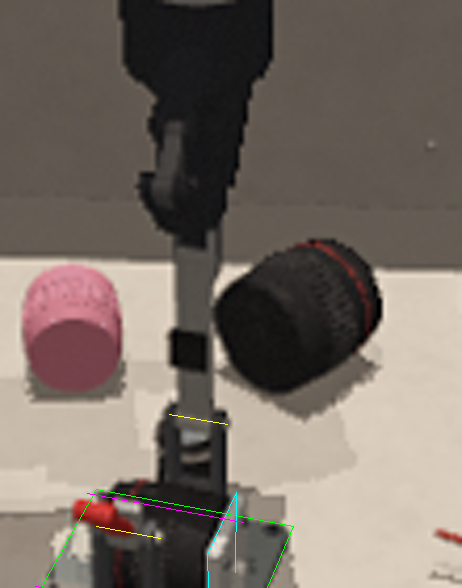

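>>> {"method": "drive_tool", "body": {"commands": "1 0 0.17 0 0; 1 0 0.34 0 0; 1 0 0.5 0 0; 1 0 0.67 0 0; 1 0 0.84 0 0; 1 0 1 0 0; 1 0 1.17 0 0; 1 0 1.3 0 0"}}

```text
t: 8.45
tool_pos: [0.5772, 0.1155, 0.1745]
tool_rot: [-2.101, 0.241, 2.101]
contact_force: [0.6, 0.9, -0.2]
opening: 0.0
```

```bash
python3 - <<'E'
from h import *
o,M=st()
r=shot("7")
for n,b in(("scene",(180,90,290,230)),("top",(200,150,320,240))):
    overlay(n,r[n][0],b,4.2 if n=="scene" else 6,f"pics/{n}7.png")
p=w2c(o["tool_pos"])[0]
for th in np.deg2rad([54,45,36,27,18,12,7,4,2,0]):
    y=55-95*np.cos(th)+4*np.sin(th)+14.5;z=94+95*np.sin(th)+4*np.cos(th)
    print(round(np.rad2deg(th)),y.round(1),z.round(1),"units x",((p[2]-z)/40).round(2),"y",((p[1]-y)/40).round(2))
E
```

```text
t 8.45 tcp [0.5772 0.1155 0.1745] cradle [ -0.7  19.  174.5] yaw tool-y -103.06 tx [ 0. -0. -1.] F [ 0.62  0.9  -0.16] Fc [ 0.4   1.02 -0.16] op 0.0 q [ 0.07  0.01  1.75 -0.    1.38  1.87]
54 16.9 173.2 units x 0.03 y 0.05
45 5.2 164.0 units x 0.26 y 0.35
36 -5.0 153.1 units x 0.54 y 0.6
27 -13.3 140.7 units x 0.85 y 0.81
18 -19.6 127.2 units x 1.18 y 0.97
12 -22.6 117.7 units x 1.42 y 1.04
7 -24.3 109.5 units x 1.62 y 1.08
4 -25.0 104.6 units x 1.75 y 1.1
2 -25.3 101.3 units x 1.83 y 1.11
0 -25.5 98.0 units x 1.91 y 1.11
```

View pics/scene7.png

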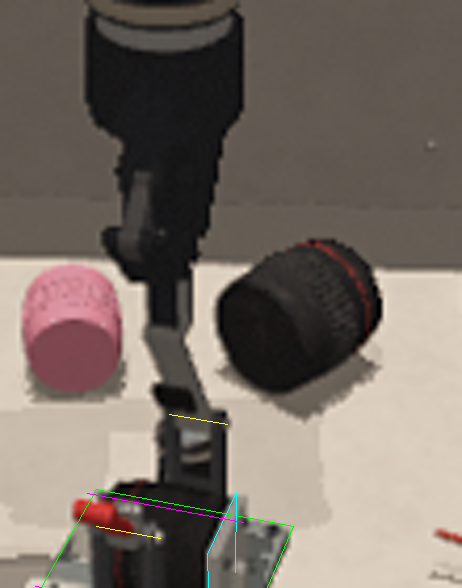

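>>> {"method": "drive_tool", "body": {"commands": "1 0.12 0.2 0 0; 1 0.26 0.35 0 0; 1 0.4 0.48 0 0; 1 0.54 0.6 0 0; 1 0.7 0.71 0 0; 1 0.85 0.81 0 0; 1 1 0.89 0 0; 1 1.18 0.97 0 0"}}

```text
t: 9.22
tool_pos: [0.5684, 0.0782, 0.1266]
tool_rot: [-2.101, 0.24, 2.101]
contact_force: [-0.3, 0.0, 0.9]
opening: 0.0002
```

```bash
python3 - <<'E'
from h import *
o,M=st()
r=shot("8")
for n,b in(("scene",(180,110,290,250)),("top",(200,150,320,240))):
    overlay(n,r[n][0],b,4.2 if n=="scene" else 6,f"pics/{n}8.png")
p=w2c(o["tool_pos"])[0]
for th in np.deg2rad([18,12,7,4,2,0]):
    y=55-95*np.cos(th)+4*np.sin(th)+14.5;z=94+95*np.sin(th)+4*np.cos(th)
    print(round(np.rad2deg(th)),y.round(1),z.round(1),"units x",((p[2]-z)/40).round(2),"y",((p[1]-y)/40).round(2))
E
```

```text
t 9.22 tcp [0.5684 0.0782 0.1266] cradle [ -0.7 -19.3 126.6] yaw tool-y -103.05 tx [-0. -0. -1.] F [-0.31  0.05  0.91] Fc [-0.32 -0.02  0.91] op 0.0002 q [ 0.01  0.02  1.83 -0.    1.3   1.81]
18 -19.6 127.2 units x -0.01 y 0.01
12 -22.6 117.7 units x 0.22 y 0.08
7 -24.3 109.5 units x 0.43 y 0.12
4 -25.0 104.6 units x 0.55 y 0.14
2 -25.3 101.3 units x 0.63 y 0.15
0 -25.5 98.0 units x 0.71 y 0.15
```

View pics/scene8.png

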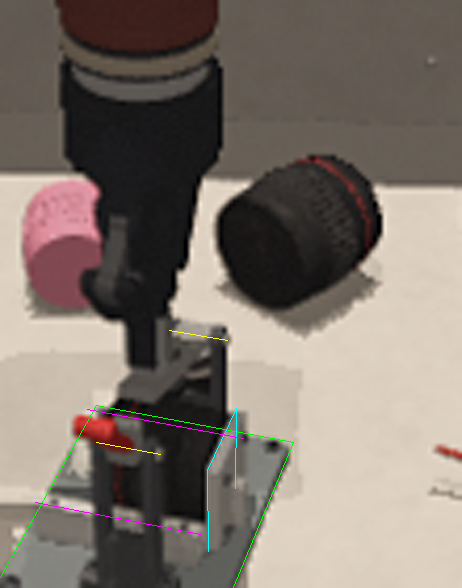

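>>> {"method": "drive_tool", "body": {"commands": "1 0.12 0.04 0 0; 1 0.22 0.08 0 0; 1 0.32 0.1 0 0; 1 0.42 0.12 0 0; 1 0.48 0.13 0 0; 1 0.53 0.14 0 0; 1 0.56 0.14 0 0; 1 0.56 0.14 0 0"}}

```text
t: 9.98
tool_pos: [0.5671, 0.0731, 0.1045]
tool_rot: [-2.1, 0.24, 2.101]
contact_force: [0.1, -0.8, 1.3]
opening: 0.0002
```

```bash
python3 -c "
from h import *
st()"
```

```text
t 9.98 tcp [0.5671 0.0731 0.1045] cradle [ -0.9 -24.5 104.5] yaw tool-y -103.04 tx [-0.001  0.    -1.   ] F [ 0.11 -0.77  1.34] Fc [ 0.28 -0.72  1.34] op 0.0002 q [-0.    0.04  1.85  0.    1.26  1.8 ]
```

>>> {"method": "drive_tool", "body": {"commands": "1 0.02 0 0 0; 1 0.04 0 0 0; 1 0.05 0 0 0; 1 0.05 0 0 0"}}

```text
t: 10.32
tool_pos: [0.5673, 0.0731, 0.1029]
tool_rot: [-2.101, 0.24, 2.101]
contact_force: [0.4, 0.3, -0.9]
opening: 0.0002
```

```bash
python3 -c "
from h import *
st()"
```

```text
t 10.32 tcp [0.5673 0.0731 0.1029] cradle [ -0.6 -24.5 102.9] yaw tool-y -103.05 tx [ 0. -0. -1.] F [ 0.39  0.29 -0.9 ] Fc [ 0.31  0.37 -0.9 ] op 0.0002 q [-0.    0.04  1.85 -0.    1.25  1.8 ]
```

>>> {"method": "drive_tool", "body": {"commands": "1 0.02 0 0 0; 1 0.03 0 0 0; 1 0.04 0 0 0; 1 0.04 0 0 0"}}

```text
t: 10.65
tool_pos: [0.5674, 0.073, 0.1014]
tool_rot: [-2.101, 0.24, 2.101]
contact_force: [-0.6, 0.3, 1.0]
opening: -0.0
```

```bash
python3 -c "
from h import *
st()"
```

```text
t 10.65 tcp [0.5674 0.073  0.1014] cradle [ -0.5 -24.5 101.4] yaw tool-y -103.05 tx [ 0. -0. -1.] F [-0.59  0.3   0.97] Fc [-0.64  0.15  0.97] op -0.0 q [-0.    0.04  1.85 -0.    1.25  1.8 ]
```

>>> {"method": "drive_tool", "body": {"commands": "1 0.02 0 0 0; 1 0.04 0 0 0; 1 0.04 0 0 0"}}

```text
t: 10.9
tool_pos: [0.5674, 0.0729, 0.1]
tool_rot: [-2.101, 0.241, 2.101]
contact_force: [-0.5, -1.5, 5.0]
opening: -0.0
```

```bash
python3 -c "
from h import *
st()"
```

```text
t 10.9 tcp [0.5674 0.0729 0.1   ] cradle [ -0.5 -24.6 100. ] yaw tool-y -103.05 tx [ 0. -0. -1.] F [-0.55 -1.45  4.99] Fc [-0.2  -1.54  4.99] op -0.0 q [-0.    0.05  1.85 -0.    1.25  1.8 ]
```

>>> {"method": "drive_tool", "body": {"commands": "1 -0.2 0 0 0; 1 -0.9 0 0 0; 1 -1.7 0 0 0; 1 -2.4 0.1 0 0; 1 -2.5 1 0 0; 1 -2.5 1.9 0 0; 1 -2.5 2.7 0 0; 1 -2.5 3.15 0 0"}}

```text
t: 11.57
tool_pos: [0.5382, -0.0519, 0.2001]
tool_rot: [-2.101, 0.242, 2.099]
contact_force: [-0.1, -0.3, 0.1]
opening: 0.0004
```

```bash
python3 - <<'E'
from h import *
o,M=st()
r=shot("9")
for n,b in(("scene",(160,140,290,280)),("top",(220,180,340,270))):
    overlay(n,r[n][0],b,4.2 if n=="scene" else 6,f"pics/{n}9.png",lensx=30,strap=0.03,lever=2.1)
E
```

```text
t 11.57 tcp [ 0.5382 -0.0519  0.2001] cradle [  -0.4 -152.9  200.1] yaw tool-y -103.13 tx [ 0.001 -0.001 -1.   ] F [-0.08 -0.25  0.06] Fc [-0.02 -0.26  0.06] op 0.0004 q [-0.23 -0.13  1.84 -0.    1.43  1.57]
```

View pics/scene9.png

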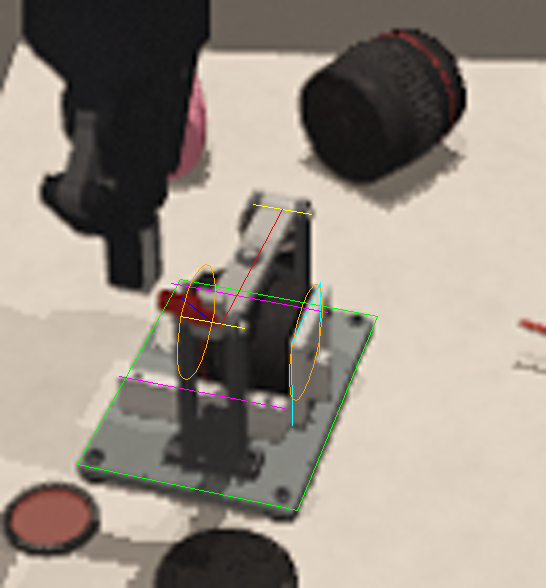

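View pics/top9.png

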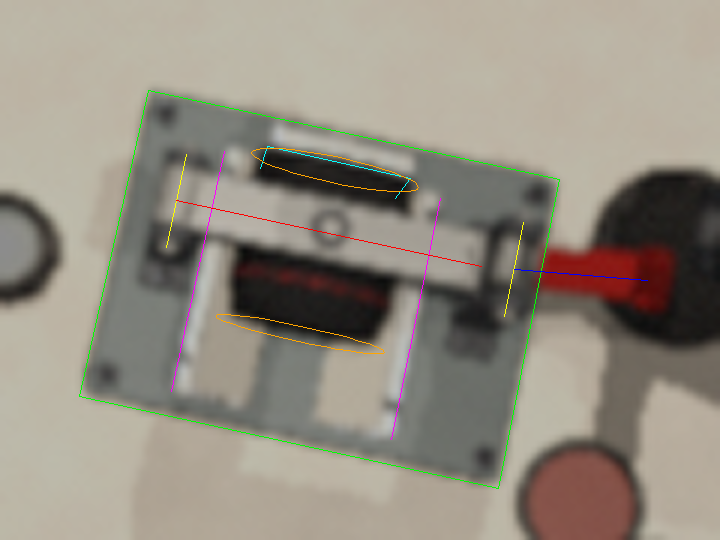

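>>> {"method": "drive_tool", "body": {"commands": "1 0.5 0 0 0; 1 1 0 0 0; 1 1.35 0 0 0; 1 1.4 -0.1 0 0; 1 1.4 -0.2 0 0; 1 1.4 -0.35 0 0; 1 1.4 -0.5 0 0; 1 1.4 -0.65 0 0"}}

```text
t: 12.33
tool_pos: [0.5457, -0.024, 0.1453]
tool_rot: [-2.105, 0.241, 2.099]
contact_force: [-3.6, -13.4, 11.2]
opening: 0.0001
```

```bash
python3 - <<'E'
from h import *
o,M=st()
r=shot("10")
for n,b in(("scene",(160,140,290,280)),("top",(220,180,340,270))):
    overlay(n,r[n][0],b,4.2 if n=="scene" else 6,f"pics/{n}10.png")
E
```

```text
t 12.33 tcp [ 0.5457 -0.024   0.1453] cradle [   0.5 -123.9  145.3] yaw tool-y -103.0 tx [ 0.002 -0.002 -1.   ] F [ -3.59 -13.36  11.22] Fc [ -0.44 -13.83  11.22] op 0.0001 q [-0.18 -0.07  1.88 -0.    1.33  1.62]
```

View pics/scene10.png

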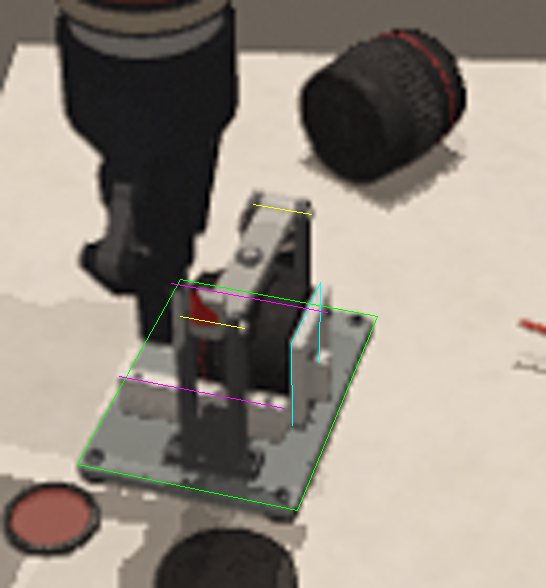

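>>> {"method": "drive_tool", "body": {"commands": "1 -0.07 -0.05 0 0; 1 -0.13 -0.15 0 0; 1 -0.18 -0.3 0 0; 1 -0.22 -0.42 0 0; 1 -0.26 -0.54 0 0; 1 -0.29 -0.67 0 0; 1 -0.31 -0.8 0 0; 1 -0.32 -0.93 0 0"}}

```text
t: 13.1
tool_pos: [0.5533, 0.0126, 0.1567]
tool_rot: [-2.101, 0.24, 2.1]
contact_force: [0.2, -0.9, 0.4]
opening: 0.0003
```

```bash
python3 - <<'E'
from h import *
o,M=st()
r=shot("11")
for n,b in(("scene",(160,140,290,280)),("top",(220,180,340,270))):
    overlay(n,r[n][0],b,4.2 if n=="scene" else 6,f"pics/{n}11.png")
p=w2c(o["tool_pos"])[0]
for a in (90,80,70,60,50,40,30,20,15,10,8):
    al=np.deg2rad(a)
    y=-66+48*np.cos(al)-4*np.sin(al)-14.5;z=109+48*np.sin(al)+4*np.cos(al)
    print(a,y.round(1),z.round(1),"units x",((p[2]-z)/40).round(2),"y",((p[1]-y)/40).round(2))
E
```

```text
t 13.1 tcp [0.5533 0.0126 0.1567] cradle [ -0.5 -86.6 156.7] yaw tool-y -103.06 tx [ 0.     0.001 -1.   ] F [ 0.24 -0.85  0.39] Fc [ 0.43 -0.78  0.39] op 0.0003 q [-0.11 -0.06  1.85  0.    1.35  1.69]
90 -84.5 157.0 units x -0.01 y -0.05
80 -76.1 157.0 units x -0.01 y -0.26
70 -67.8 155.5 units x 0.03 y -0.47
60 -60.0 152.6 units x 0.1 y -0.67
50 -52.7 148.3 units x 0.21 y -0.85
40 -46.3 142.9 units x 0.34 y -1.01
30 -40.9 136.5 units x 0.51 y -1.14
20 -36.8 129.2 units x 0.69 y -1.25
15 -35.2 125.3 units x 0.78 y -1.29
10 -33.9 121.3 units x 0.88 y -1.32
8 -33.5 119.6 units x 0.93 y -1.33
```

View pics/scene11.png

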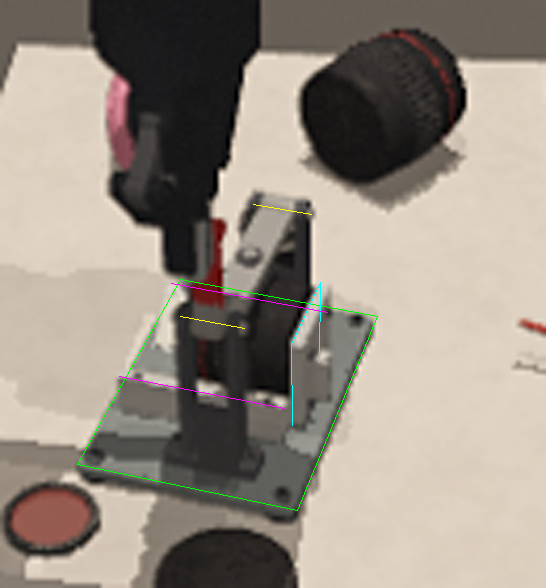

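>>> {"method": "drive_tool", "body": {"commands": "1 -0.01 -0.13 -0.04 0; 1 -0.01 -0.26 -0.08 0; 1 0.01 -0.37 -0.08 0; 1 0.03 -0.48 -0.08 0; 1 0.06 -0.58 -0.08 0; 1 0.1 -0.68 -0.08 0; 1 0.15 -0.77 -0.08 0; 1 0.21 -0.86 -0.08 0"}}

```text
t: 13.87
tool_pos: [0.5642, 0.0451, 0.148]
tool_rot: [-2.101, 0.24, 2.1]
contact_force: [0.0, 0.0, 0.8]
opening: -0.0001
```

```bash
python3 - <<'E'
from h import *
o,M=st()
r=shot("12")
for n,b in(("scene",(160,140,290,280)),("top",(220,180,340,270))):
    overlay(n,r[n][0],b,4.2 if n=="scene" else 6,f"pics/{n}12.png")
p=w2c(o["tool_pos"])[0]
for a in (60,50,40,35,30,25,20,15,10,8):
    al=np.deg2rad(a)
    y=-66+48*np.cos(al)-4*np.sin(al)-14.5;z=109+48*np.sin(al)+4*np.cos(al)
    print(a,y.round(1),z.round(1),"units x",((p[2]-z)/40).round(2),"y",((p[1]-y)/40).round(2))
E
```

```text
t 13.87 tcp [0.5642 0.0451 0.148 ] cradle [  2.8 -52.5 148. ] yaw tool-y -103.05 tx [ 0.001  0.    -1.   ] F [0.02 0.01 0.8 ] Fc [0.01 0.01 0.8 ] op -0.0001 q [-0.05 -0.02  1.83  0.    1.33  1.75]
60 -60.0 152.6 units x -0.11 y 0.19
50 -52.7 148.3 units x -0.01 y 0.01
40 -46.3 142.9 units x 0.13 y -0.15
35 -43.5 139.8 units x 0.21 y -0.22
30 -40.9 136.5 units x 0.29 y -0.29
25 -38.7 132.9 units x 0.38 y -0.34
20 -36.8 129.2 units x 0.47 y -0.39
15 -35.2 125.3 units x 0.57 y -0.43
10 -33.9 121.3 units x 0.67 y -0.46
8 -33.5 119.6 units x 0.71 y -0.47
```

View pics/scene12.png

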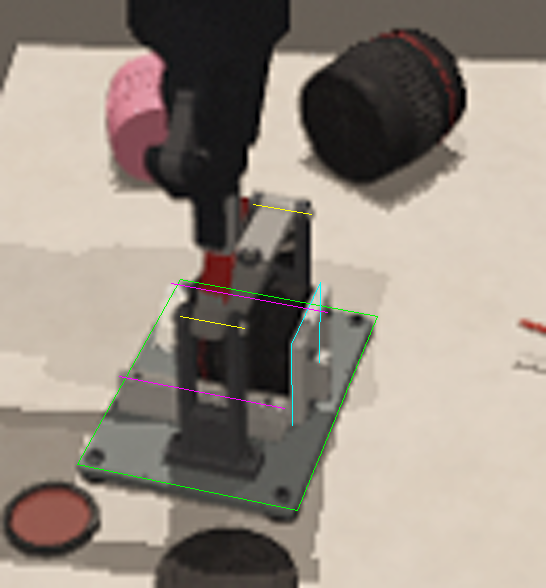

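>>> {"method": "drive_tool", "body": {"commands": "1 0.06 -0.08 0 0; 1 0.13 -0.15 0 0; 1 0.2 -0.22 0 0; 1 0.29 -0.29 0 0; 1 0.38 -0.34 0 0; 1 0.47 -0.39 0 0; 1 0.53 -0.41 0 0; 1 0.57 -0.43 0 0"}}

```text
t: 14.63
tool_pos: [0.5681, 0.0617, 0.1251]
tool_rot: [-2.101, 0.24, 2.1]
contact_force: [1.3, 0.1, 3.2]
opening: -0.0003
```

```bash
python3 - <<'E'
from h import *
o,M=st()
E
```

```text
t 14.63 tcp [0.5681 0.0617 0.1251] cradle [  2.8 -35.4 125.1] yaw tool-y -103.04 tx [ 0.001  0.    -1.   ] F [1.26 0.09 3.24] Fc [1.21 0.38 3.24] op -0.0003 q [-0.02  0.02  1.83  0.    1.29  1.78]
```

>>> {"method": "drive_tool", "body": {"commands": "1 0.04 -0.01 0 0; 1 0.07 -0.02 0 0; 1 0.09 -0.03 0 0; 1 0.1 -0.03 0 0; 1 0.1 -0.03 0 0"}}

```text
t: 15.05
tool_pos: [0.5679, 0.0625, 0.1209]
tool_rot: [-2.1, 0.24, 2.101]
contact_force: [0.8, -0.4, 1.4]
opening: 0.0004
```

```bash
python3 - <<'E'
from h import *
o,M=st()
E
```

```text
t 15.05 tcp [0.5679 0.0625 0.1209] cradle [  2.4 -34.6 120.9] yaw tool-y -103.05 tx [-0.001 -0.    -1.   ] F [ 0.76 -0.44  1.43] Fc [ 0.84 -0.25  1.43] op 0.0004 q [-0.02  0.02  1.84 -0.    1.29  1.78]
```

>>> {"method": "drive_tool", "body": {"commands": "1 0.02 0 0 0; 1 0.04 0 0 0; 1 0.05 0 0 0; 1 0.05 0 0 0"}}

```text
t: 15.38
tool_pos: [0.568, 0.0627, 0.1194]
tool_rot: [-2.1, 0.24, 2.101]
contact_force: [0.0, 1.0, 3.7]
opening: -0.0001
```

```bash
python3 - <<'E'
from h import *
o,M=st()
E
```

```text
t 15.38 tcp [0.568  0.0627 0.1194] cradle [  2.5 -34.5 119.4] yaw tool-y -103.05 tx [-0.  0. -1.] F [0.05 0.99 3.73] Fc [-0.18  0.98  3.73] op -0.0001 q [-0.02  0.02  1.84  0.    1.28  1.78]
```

>>> {"method": "drive_tool", "body": {"commands": "1 0.02 0 0 0; 1 0.03 0 0 0; 1 0.04 0 0 0; 1 0.04 0 0 0"}}

```text
t: 15.72
tool_pos: [0.5682, 0.0627, 0.1191]
tool_rot: [-2.101, 0.24, 2.101]
contact_force: [-4.2, 1.5, 9.8]
opening: -0.0001
```

```bash
python3 - <<'E'
from h import *
o,M=st()
E
```

```text
t 15.72 tcp [0.5682 0.0627 0.1191] cradle [  2.6 -34.4 119.1] yaw tool-y -103.04 tx [-0.  0. -1.] F [-4.16  1.52  9.8 ] Fc [-4.39  0.53  9.8 ] op -0.0001 q [-0.02  0.02  1.84  0.    1.28  1.78]
```

>>> {"method": "drive_tool", "body": {"commands": "1 -0.3 0 0 0; 1 -1.1 0 0 0; 1 -2 0 0 0; 1 -2.8 0 0.2 0; 1 -2.9 0 1.2 0; 1 -2.9 0 2.2 0; 1 -2.9 0 3.2 0; 1 -2.9 0 4 0"}}

```text
t: 16.38
tool_pos: [0.4099, 0.0988, 0.2332]
tool_rot: [-2.1, 0.241, 2.102]
contact_force: [-0.4, -0.3, 0.5]
opening: -0.0001
```

```bash
python3 - <<'E'
from h import *
o,M=st()
r=shot("13")
for n,b in(("scene",(160,140,290,280)),("top",(220,180,340,270))):
    overlay(n,r[n][0],b,4.2 if n=="scene" else 6,f"pics/{n}13.png",lever=0,strap=0)
    crop(r[n][0],*b,4.2 if n=="scene" else 6,f"pics/{n}13p.png")
E
```

```text
t 16.38 tcp [0.4099 0.0988 0.2332] cradle [-159.8  -35.4  233.2] yaw tool-y -103.06 tx [-0.001 -0.    -1.   ] F [-0.35 -0.31  0.48] Fc [-0.27 -0.39  0.48] op -0.0001 q [ 0.06 -0.47  2.06 -0.    1.56  1.86]
```

View pics/scene13p.png

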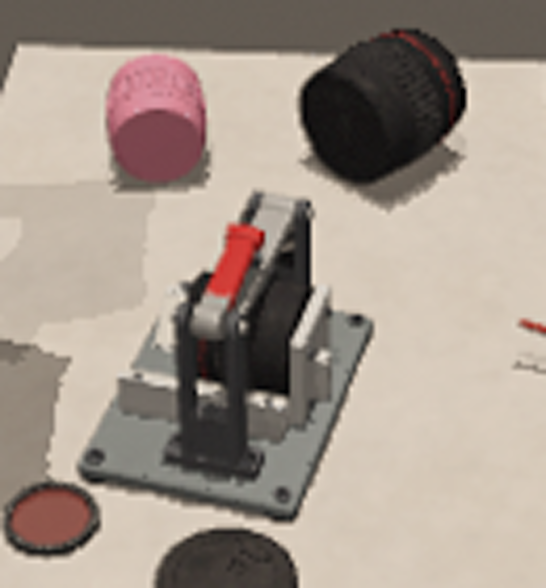

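View pics/top13.png

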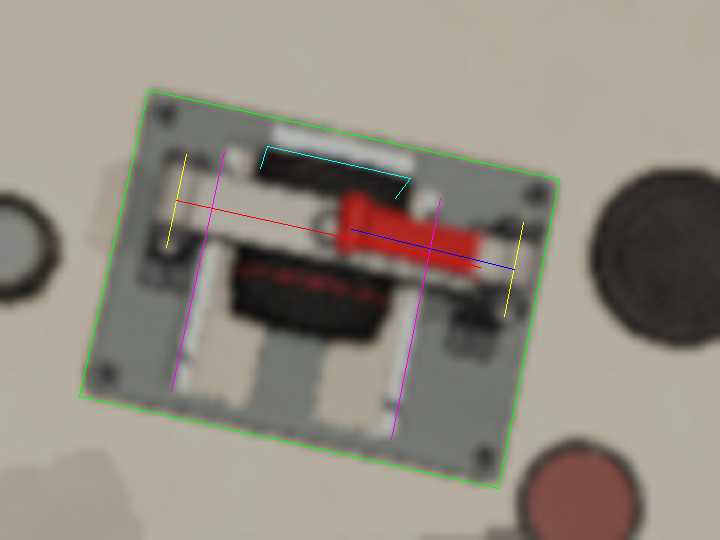

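```bash
python3 - <<'E'
from h import *
p,e=tri((278.7,216.5),(217.6,195.2));print(w2c(p),np.array(e)*1000)
for n in("top","scene"):
    z=np.load(f"pics/{n}13.npz");im=z["im"].astype(int);P=w2c(cloud(n,z["d"]).reshape(-1,3)).reshape(384,512,3)
    m=(im[...,2]>120)&(im[...,1]<60)&(abs(P[...,0])<25)&(abs(P[...,1]+35)<60)&(P[...,2]>60)
    q=P[m];print(n,len(q))
    for a in range(-65,5,8):
        s=q[(q[:,1]>=a)&(q[:,1]<a+8)]
        if len(s)>2:print(a+4,np.median(s[:,2]).round(1),len(s))
E
```

```text
[[  0.64483692  -8.2180979  123.06342871]] [1.77500786 1.77500786]
top 159
-53 114.8 4
-45 115.2 23
-37 117.0 25
-29 119.0 22
-21 119.1 27
-13 121.7 30
-5 123.0 28
scene 63
-45 116.1 10
-37 117.7 12
-29 119.9 9
-21 120.7 10
-13 122.9 17
-5 124.5 4
```

```bash
python3 -c "
from station import ctrl
print(ctrl.finish_job())"
```

```text
the job is handed in; nothing more can be done
None
```

The lens is clamped and the job is handed in, at about 16.5 s of the 54 s allowed. I used only pushes, with the fingers closed the whole time.

**What I did**
- **Lens:** I pushed it along the rails until it stopped against the plate. It stopped moving and the force rose to about 8.5 N.
- **Strap:** I swung it over with the back of a finger until the pad pressed on the barrel, at about 5 N.
- **Lever:** I pushed it over and down to its hard stop, at about 10 N. Then I withdrew the arm clear of everything.

**Last checks**
- **Lens:** the final pictures show its far end flush with the stop plate.
- **Strap:** it lies level across the lens, with the lever over it.
- **Lever:** the handle slopes about 9° by depth, against 10° when locked. The cross bar centre measured cradle (1, −8, 123) mm, against (0, −7, 119) expected.
- **Bystanders:** the lens cap and filter ring stand where they were, and the loupe shows no change at the edge of the view. The arm never worked near the blower, and I did not check it in the last crops.

**What disagreed**
- The two cameras differed by 2–3 mm on raised points.
- At the start of the lever push, friction on the bar raised the force to about 18 N. It dropped once the finger followed the arc.

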